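Mark the bin label and press it home behind the bin lip

ROBOT

A 6-joint arm with a two-finger parallel gripper is mounted at the origin on the work surface. World frame = base frame: x ahead of the robot, y to its left, z up, the work surface at z = 0. Lengths are in m, angles in rad, forces in N, time in s.
With the tool pointing down it reaches from about 0.375 to 0.9 m from the base axis. Payload 3.1 kg.
Tool frame: the origin (TCP) lies on the centre line of the jaws, within the pads' length; the fingertips stand 8 mm ahead of it and the grasp point (between the pads) lies 11 mm behind it; z points along the fingers, y is the line along which they close (so a half turn about z gives the same grasp; the last joint's range is limited). The gripper opens to 87 mm and grips with 3 to 60 N. Pads are 19 mm wide; open, the fingers measure 117 mm over their backs; the gripper's body (75 mm by 190 mm) begins 51 mm behind the grasp point.
Start: joints at [-1.391, 0.527, 1.433, -0, 1.181, -0.178], TCP at [0.219, -0.585, 0.231] pointing down, gripper open.
Joint ranges: [-3.08, 3.08], [-0.75, 2.2], [0.22, 2.44], [-1.43, 4.57], [0, 2.65], [-2.85, 2.85]. Speed limits (rad/s): [2.79, 2.79, 3.14, 3.14, 3.14, 3.14].

INTERFACE

Orientations are given as a unit quaternion [x, y, z, w].
In Python, from rig import robot gives the robot as it stands. The module is installed in compiled form; this text tells all that it offers.
- The arm moves only by the tool send_rows, never from a script. Its argument "increments" is one flat list of numbers, 7 for each row, row after row: the turn, a rotation vector about the world's x, y, z in rad, then the shift along the world's x, y, z in cm, then the opening, from 0 (shut) to 1 (fully open). A call has 1 to 20 rows; each row shifts and turns the commanded pose from where the row before left it; what a row does not reach is not made up. A row lasts 1/12 s, in which the tool goes at most 41.7 mm and 7.16 degrees, less where a joint would pass 70% of its speed; a pose out of reach is approached as far as the arm can. A call is refused whole if a number of a shift passes 4.17 or a number of a turn 0.125, either way. A call with a gripper value outside its range is refused whole. The fingers move at their own pace and stop on an object; "newtons" is the grip in N (left out, the last holds). Time passes only in rows, so rows that do not move let the fingers close. It gives the time, the measured TCP pose, the force, the opening and the grip force at its end, in the units of the state.
- robot.get_obs(): the state, without advancing time (a new reading comes with each control period).
- robot.camera(name): name is "scene" or "top" or "wrist"; returns a dict with "image" (400x640x3 uint8, red, green, blue), "range_z" (400x640 float32, m along the optical axis (not along the pixel's ray), 0 where there is no reading), "fx", "fy", "cx", "cy" (pixels), "R" (3x3) and "t" (3): a world point X has camera coordinates R X + t. Camera axes: x right, y down, z forward; pixel columns grow to the right and rows downward; lengths in m; the calibration is good to about 2 mm. A picture is of the moment at which its call begins.
- robot.hand_in(): hands the job in; it is judged then, once.
The state is a dict: "time": time; "q": joint angles; "joint_velocities": joint speeds; "joint_torque": joint torques, N m; "position": TCP position; "tool_rot": TCP orientation; "ft_force": force on the tool from outside, world axes, zero at the start; "moment": the same for the moment, N m; "grip_width": finger opening in m; "grip_force": force on a finger pad.
Only numpy, scipy, OpenCV 4.12 (cv2) and the standard library are available. Lean on these libraries where they do the work, as an engineer would, in place of code of your own. Each camera call takes 0.05 s, during which the arm holds its last target. There are 200 camera calls.

TASK

Mark the label holder standing in the little bench press by swinging the press lever down to its stop and letting it come back up by its spring. Then lift the holder out, push it foot first down behind the lip on the front of the tilting parts bin until it is fully home against the spring in the pocket, and finish while still holding it pressed home there, because the spring lifts it again when you let go. Leave the other parts on the bench where they are.

Things in the scene. Friction and masses are not known exactly. Their poses are not given: they have to be found in the camera images.
- press: grey bench marking press, fixed, left or right on the bench with the bin on the other side; base 210 x 195 x 20 mm. Origin on the bench under the centre of the nest, a dark steel slot along the press's y, 8 mm wide (x), 64 mm long, floor 20 mm and rim 50 mm above the bench. A 75 mm high ram housing begins at x = 65 mm behind it; a thin ram below 70 mm height points at the holder.
- lever (a joint): press lever, rad: 0 = at rest, raised 45 degrees; grows as its grip is pushed down; stop at 0.85 (just below level). A spring of 0.6 N m/rad with a 0.24 N m preload returns it: about 7 N are needed on the grip at the stop.
- lever_pivot (a point): hinge of the lever, beside the nest at x = 100, y = -110, z = 75 mm in the press's frame; the hinge axis runs along the press's y. Its support post, 95 mm high, stands at x 80 to 120, y -74 to -92 mm.
- lever_grip (a point): point on the centre line of the lever's black rubber grip, 110 mm from the pivot (the grip is 20 mm thick, from 80 to 135 mm from the pivot, round end); it moves with the lever. At rest the lever rises from the pivot towards the press's -x (front), 45 degrees above level, its end 180 mm above the bench.
- label: aluminium label holder, about 90 g, upright in the press nest, foot 20 mm above the bench: plate 60 mm wide (y), 6 mm thick (x), 65 mm high, blank card on both faces, the lowest 6 mm only 4 mm thick; on top a grip head 14 mm thick (x), 60 mm wide, 65 to 90 mm above the foot. Origin at the centre of the foot's underside, z up. Lifts straight up out of the nest. Either face may look forward.
- stand: fixed dark steel stand that carries the parts bin on two side pivots (posts to 118 mm high, at x = 100, y = +-94 mm). Origin on the bench surface under the centre of the pocket; -x is the bin's front, the bin reaches to x = 190 mm.
- bin (a joint): tilt of the steel bin on its pivots, rad: 0 = level, resting on its front stop (spring-held there); grows as the front rises, to 0.5. Pushing down on the front does not move it.
- pocket (a point): pocket outside the bin's front wall, between wall (+x) and lip (-x), 9 mm wide (x), 72 mm long (y). Point at its middle, at the level of the ledges where the holder's foot rests when home, 60 mm above the bench; x to the back, z up. Lip straight to 34 mm above this point, then flared outwards (-x) 8 mm at 45 degrees to 41 mm; wall 43 mm high. Pocket and holder stay vertical.
- pad (a joint): sprung pad, 30 mm long, in the middle of the pocket floor, m: 0 = up, standing 10 mm above the ledges; grows as it is pushed down; 0.010 = level with the ledges, where the holder is home. 2 N at first, 7 N when home.
- worm_gear: brass worm gear wheel, 60 mm across, 28 mm high, lying flat; leave alone. Origin under its centre.
- pinion: dull iron bevel pinion, 46 mm across, 38 mm high, between press and bin; leave alone. Origin under its centre.
- rack: scuffed red plastic gear rack section, 130 x 22 x 20 mm; leave alone. Origin under its centre.
- bearing: steel ring, 52 mm across, 16 mm high; leave alone. Origin under its centre.
- screwdriver: screwdriver lying on the bench; leave alone. Origin under its middle.
- oiler: white oil bottle, 44 mm across, 110 mm high; leave alone. Origin under its centre.
- bushing: brass bushing, 32 mm across, 30 mm high, between press and bin; leave alone. Origin under its centre.
There are look-alikes about, which are no part of the job. Of the things shaped like the label, the aluminium one is meant.

How it is judged:
On the way, in this order (a step that is already met when the one before it is completed fails the run):
1. the lever is at its stop (beyond 0.80 rad) with the label holder standing in the press nest (value of joint lever above 0.8 rad and horizontal distance between label and press below 0.008 m and z of label in the frame of press below 0.03 m), for 0.1 s.
2. the lever is back up (below 0.08 rad) with the label holder still in the nest (value of joint lever below 0.08 rad and horizontal distance between label and press below 0.008 m and z of label in the frame of press below 0.03 m), for 0.1 s.
At the end, for the whole second after the job is handed in: Holder behind the lip: foot within 3 mm of the ledges, 4 mm of the pocket mid-plane, 9 mm of its mid-width, within 0.1 rad of the bin's upright, at rest, fingers on it (over 2 N), pressing into the bin (over 4 N); bin level (below 0.05 rad), lever up (below 0.08 rad) (z of label in the frame of pocket between -0.004 and 0.003 m and x of label in the frame of pocket between -0.004 and 0.004 m and y of label in the frame of pocket between -0.009 and 0.009 m and angle between the z axis of label and the z axis of pocket, either way round below 0.1 rad and contact force between the fingers and label above 2 N and contact force between label and stand above 4 N and value of joint bin below 0.05 rad and value of joint lever below 0.08 rad and linear speed of label below 0.02 m/s); the arm keeps its last pose, push and grip.
It fails at once if another part on the bench is moved by more than 30 mm (distance of any of worm_gear, pinion, rack, bearing, screwdriver, oiler, bushing from where it was at the start of the episode above 0.03 m).
It also fails if it takes over 58 s, if anything falls off the work surface, if the arm or the gripper's body presses on something with over 40 N, if the wrist force passes 120 N, or if a joint passes its speed limit or range.

## Working session

There is one attempt and no reset: what is moved stays moved. The work goes in short steps, Python scripts to look and compute and a tool call to move; the robot and the scene stay as the last step left them, time stands still between calls to the robot, and variables do not carry over. Pictures are saved under pics/ and viewed, at most 10 in all, crops included, and the job is handed in when it is done.

Besides the shell and the picture viewer there is one more tool, called after "Call:" as name(argument=value, ...) on one line, values as JSON. send_rows: Moves the arm, as the interface text tells. Its arguments: {"type":"object","properties":{"increments":{"type":"array"},"newtons":{"type":"number"}},"required":["increments"]}

```bash
mkdir -p pics; cat > h.py <<'E'
import numpy as np, cv2, pickle
from rig import robot
def snap(n,f):
    c=robot.camera(n); cv2.imwrite(f'pics/{f}.png',c['image'][:,:,::-1]); pickle.dump(c,open(f'pics/{f}.pkl','wb')); return c
def cloud(c):
    v,u=np.mgrid[0:400,0:640]; z=c['range_z']
    P=np.stack([(u-c['cx'])/c['fx']*z,(v-c['cy'])/c['fy']*z,z],-1)
    W=(P-c['t'])@np.array(c['R']); W[z==0]=np.nan; return W
def load(f): return pickle.load(open(f'pics/{f}.pkl','rb'))
E
python3 - <<'E'
from h import *
a=snap('top','top1'); b=snap('scene','sc1')
print(robot.get_obs())
for c in(a,b): print(c['R'],c['t'],c['fx'])
E
```

```text
{'time': 0.1, 'q': array([-1.39048757e+00,  5.28357914e-01,  1.43377113e+00,  1.95633209e-05,
        1.18141138e+00, -1.78495711e-01]), 'joint_velocities': array([ 0.0009693 , -0.00052405, -0.00573163, -0.00019519,  0.00066305,
       -0.00110277]), 'joint_torque': array([ 3.12624552e-04, -4.40985632e+01, -1.77151340e+01,  6.35351683e-02,
        5.33971062e-02, -3.85887938e-05]), 'position': array([ 0.21938977, -0.58454119,  0.22967984]), 'tool_rot': array([ 9.83950732e-01,  1.78437687e-01,  8.16295896e-06, -9.73891599e-04]), 'ft_force': array([-0.20801983, -0.39396299,  0.20989764]), 'moment': array([-0.06601845,  0.00192729, -0.02414312]), 'grip_force': 0.0, 'grip_width': 0.08675045375673081}
[[-0.02502359 -0.99967459 -0.00495309]
 [-0.99667592  0.02533217 -0.07742988]
 [ 0.07753016  0.00299905 -0.9969855 ]] [0.03243417 0.56460736 1.19329246] 483.5274246404768
[[ 0.78146188  0.62385045  0.01131129]
 [ 0.38737001 -0.47086518 -0.79260991]
 [-0.48914395  0.62377609 -0.60962414]] [-0.45054127 -0.1259968   1.24832401] 385.8602302600604
```

View pics/top1.png

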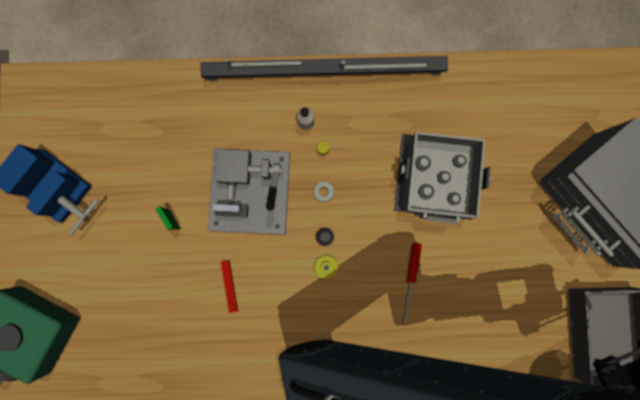

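View pics/sc1.png

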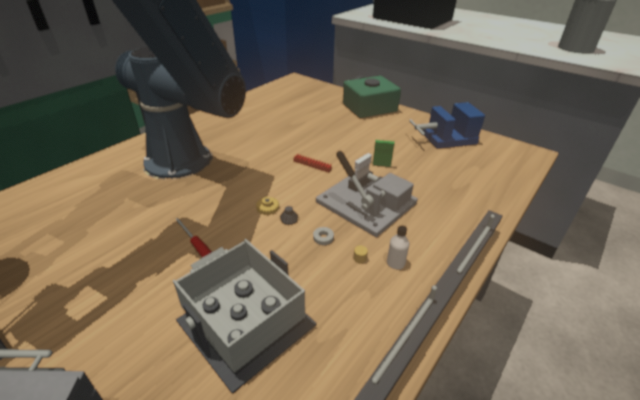

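The top view shows the press at about (248,192) with the holder's head at (228,208) and the black lever grip at (271,197). The bin is at (442,175) with its pocket on the front, around (441,217). The green look-alike is at (167,217).

```bash
python3 - <<'E'
from h import *
c=load('top1'); W=cloud(c); im=c['image'].astype(int)
def reg(u0,u1,v0,v1,z0,z1,name):
    w=W[v0:v1,u0:u1].reshape(-1,3); m=(w[:,2]>z0)&(w[:,2]<z1); p=w[m]
    r=cv2.minAreaRect(p[:,:2].astype(np.float32)*1000)
    print(name,len(p),'mean',p.mean(0).round(4),'rect',np.round(r[0],1),np.round(r[1],1),round(r[2],2), 'z',np.percentile(p[:,2],[5,50,95]).round(4))
    return p
reg(200,300,140,245,.012,.030,'pressbase')
reg(205,255,198,222,.095,.13,'labelhead')
reg(205,260,140,190,.060,.09,'housing')
reg(255,290,150,215,.09,.20,'lever')
reg(415,470,205,230,.05,.13,'pocket region')
reg(390,495,120,225,.11,.20,'bin top')
reg(390,495,120,235,.05,.20,'bin all')
for n,f in (('sc','sc1'),):
    c2=load(f);W2=cloud(c2)
    p=W2.reshape(-1,3); p=p[np.isfinite(p).all(1)]
    m=(abs(p[:,0]-.51)<.09)&(abs(p[:,1]-.21)<.1)&(p[:,2]>.095)&(p[:,2]<.2)
    print('scene high near press',m.sum())
big=cv2.resize(c['image'][130:245,195:300],None,fx=4,fy=4,interpolation=cv2.INTER_CUBIC)
big2=cv2.resize(c['image'][120:235,390:495],None,fx=3.65,fy=4,interpolation=cv2.INTER_CUBIC)[:460,:380]
cv2.imwrite('pics/z1.png',np.hstack([big,big2])[:,:,::-1]); print(np.hstack([big,big2]).shape)
E
```

```text
pressbase 3990 mean [0.571  0.188  0.0196] rect [591.2 198.8] [196.  210.6] 85.84 z [0.0156 0.0196 0.0237]
labelhead 162 mean [0.5435 0.2388 0.1092] rect [543.6 239.8] [59.9 14. ] 86.82 z [0.1047 0.1093 0.1134]
housing 1244 mean [0.6446 0.2274 0.0736] rect [639.3 218.3] [108.7  97.5] 86.33 z [0.0672 0.0741 0.0779]
lever 407 mean [0.5918 0.1329 0.1311] rect [593.6 138.2] [ 42.6 126.1] 88.69 z [0.0916 0.1331 0.1786]
pocket region 430 mean [ 0.5115 -0.2663  0.089 ] rect [ 510.6 -274.7] [ 36.  140.5] 0.59 z [0.0589 0.0961 0.105 ]
bin top 225 mean [ 0.6196 -0.2879  0.115 ] rect [ 616.9 -280.9] [198.8 178.6] 75.23 z [0.1102 0.115  0.1213]
bin all 2568 mean [ 0.6061 -0.2864  0.0868] rect [ 599.5 -277.9] [210.9 206. ] 82.42 z [0.0526 0.0919 0.114 ]
scene high near press 376
(460, 800, 3)
```

View pics/z1.png

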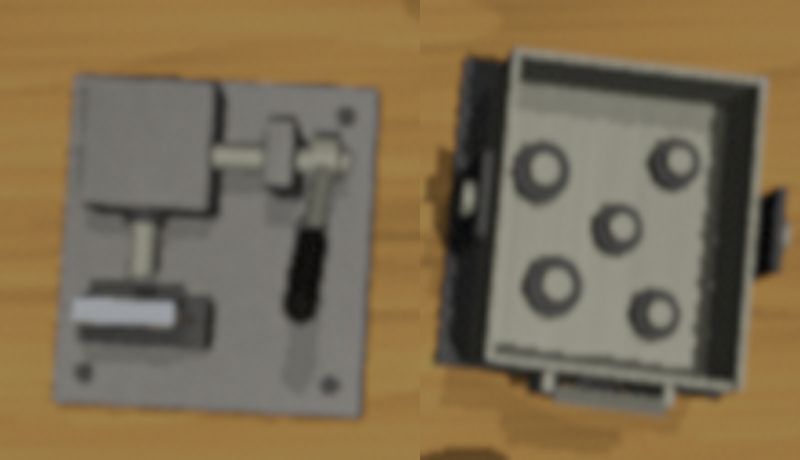

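The close-up shows both fixtures yawed a few degrees clockwise. The nest and head are at about (125,310), and the bin's lip is at about (605,395) on the front. I'll move over the bin first, with the tool yaw aligned, to measure the pocket from close by.

Call:
send_rows(increments=[0, 0, 0.095, 2.4, 2.5, 0.5, 1, 0, 0, 0.095, 2.4, 2.5, 0.5, 1, 0, 0, 0.095, 2.4, 2.5, 0.5, 1, 0, 0, 0.095, 2.4, 2.5, 0.5, 1, 0, 0, 0.095, 2.4, 2.5, 0.5, 1, 0, 0, 0.095, 2.4, 2.5, 0.5, 1, 0, 0, 0.095, 2.4, 2.5, 0.5, 1, 0, 0, 0.095, 2.4, 2.5, 0.5, 1, 0, 0, 0.095, 2.4, 2.5, 0.5, 1, 0, 0, 0.095, 2.4, 2.5, 0.5, 1, 0, 0, 0.095, 2.4, 2.5, 0.5, 1, 0, 0, 0.1, 2.4, 2.5, 0.5, 1, 0, 0, 0, 0, 0, 0, 1, 0, 0, 0, 0, 0, 0, 1], newtons=30)

```text
time: 1.27
position: [0.5083, -0.2836, 0.2904]
tool_rot: [0.729, 0.684, -0.0, -0.0]
ft_force: [-0.5, -0.9, -0.3]
grip_width: 0.0868
grip_force: 0.0
```

```bash
python3 - <<'E'
from h import *
c=snap('wrist','w1'); print(c['R'],c['t'],c['fx']); o=robot.get_obs(); print(o['time'],o['position'],o['tool_rot'],o['q'])
E
```

```text
[[ 0.9979831  -0.06347196 -0.00102035]
 [-0.06077882 -0.96003044  0.27321692]
 [-0.01832118 -0.27260385 -0.96195191]] [-0.52507196 -0.29055446  0.38015441] 346.48195784096265
1.3167 [ 0.50740149 -0.28461391  0.29010805] [ 7.30064326e-01  6.83378172e-01 -4.44584282e-04 -3.95381287e-04] [-7.02751930e-01  4.06091223e-01  1.47073816e+00 -8.30326382e-04
  1.26565147e+00 -6.36465921e-01]
```

View pics/w1.png

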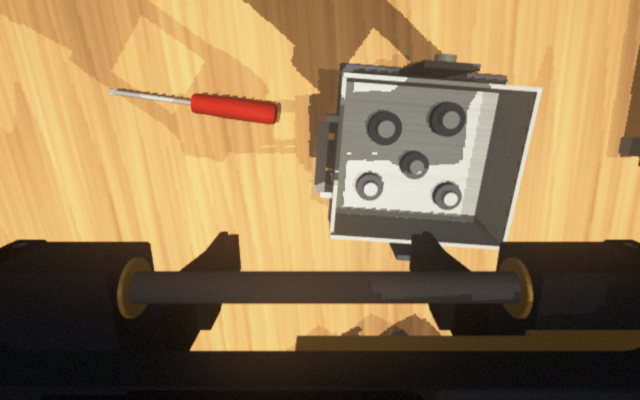

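The wrist view shows the bin's front wall running from (347,75) to (333,235), with the lip as a strip at about (324,155). I'll fit lines to the depth.

```bash
python3 - <<'E'
from h import *
def report(W,tag,sl):
    w=W[sl].reshape(-1,3); w=w[np.isfinite(w).all(1)]
    m=(w[:,2]>.092)&(w[:,2]<.112)&(w[:,0]>.47)&(w[:,0]<.54)&(w[:,1]<-.17)&(w[:,1]>-.4)
    p=w[m]; print(tag,len(p))
    # front wall: per y-bin list x-runs at height
    for y in np.arange(-.39,-.17,.012):
        q=p[abs(p[:,1]-y)<.006]
        if len(q): print(round(y,3),sorted(set((q[:,0]*1000).round().astype(int))))
report(cloud(load('w1')),'wrist',np.s_[60:235,250:420])
c=load('top1');W=cloud(c); report(W,'top',np.s_[195:235,390:495])
E
```

```text
wrist 1797
-0.354 [np.int64(534), np.int64(535), np.int64(536), np.int64(537), np.int64(538), np.int64(539), np.int64(540)]
-0.342 [np.int64(509), np.int64(510), np.int64(511), np.int64(512), np.int64(513), np.int64(514), np.int64(515), np.int64(516), np.int64(517), np.int64(518), np.int64(519), np.int64(520), np.int64(521), np.int64(522), np.int64(523), np.int64(524), np.int64(525), np.int64(526), np.int64(527), np.int64(528), np.int64(529), np.int64(530), np.int64(531), np.int64(532), np.int64(533), np.int64(534), np.int64(535), np.int64(536), np.int64(537), np.int64(538)]
-0.33 [np.int64(510), np.int64(511), np.int64(512), np.int64(513), np.int64(514), np.int64(515)]
-0.318 [np.int64(512), np.int64(513), np.int64(514), np.int64(515), np.int64(516), np.int64(517)]
-0.306 [np.int64(498), np.int64(499), np.int64(501), np.int64(502), np.int64(503), np.int64(504), np.int64(505), np.int64(506), np.int64(507), np.int64(508), np.int64(509), np.int64(510), np.int64(511), np.int64(512), np.int64(513), np.int64(514), np.int64(515), np.int64(516), np.int64(517), np.int64(518), np.int64(519)]

[... 3717 characters left out ...]
, np.int64(511), np.int64(520), np.int64(522), np.int64(525)]
-0.234 [np.int64(501), np.int64(504), np.int64(506), np.int64(508), np.int64(509), np.int64(511), np.int64(516), np.int64(518), np.int64(521), np.int64(522), np.int64(523), np.int64(525)]
-0.222 [np.int64(511), np.int64(513), np.int64(514), np.int64(516), np.int64(518), np.int64(520), np.int64(521), np.int64(523), np.int64(525), np.int64(528)]
-0.21 [np.int64(525), np.int64(526), np.int64(527), np.int64(528)]
-0.198 [np.int64(526), np.int64(528), np.int64(530), np.int64(531)]
-0.186 [np.int64(528), np.int64(529), np.int64(530), np.int64(531), np.int64(533), np.int64(535), np.int64(537), np.int64(538), np.int64(539), np.int64(540)]
```

Call:
send_rows(increments=[0, 0, 0, 0.65, 3.75, -0.8, 0, 0, 0, 0, 0.65, 3.75, -0.8, 0, 0, 0, 0, 0.65, 3.75, -0.8, 0, 0, 0, 0, 0.65, 3.75, -0.8, 0, 0, 0, 0, 0.65, 3.75, -0.8, 0, 0, 0, 0, 0.65, 3.75, -0.8, 0, 0, 0, 0, 0.65, 3.75, -0.8, 0, 0, 0, 0, 0.65, 3.75, -0.8, 0, 0, 0, 0, 0.65, 3.75, -0.8, 0, 0, 0, 0, 0.65, 3.75, -0.8, 0, 0, 0, 0, 0.7, 3.75, -0.8, 0, 0, 0, 0, 0, 0, 0, 0, 0, 0, 0, 0, 0, 0, 0])

```text
time: 2.4
position: [0.5789, 0.1275, 0.2014]
tool_rot: [0.73, 0.684, -0.001, -0.001]
ft_force: [-0.0, 0.1, -1.2]
grip_width: 0.0079
grip_force: 0.0
```

```bash
python3 - <<'E'
from h import *
c=snap('wrist','w2'); o=robot.get_obs(); print(o['time'],o['position'],o['tool_rot'],o['ft_force'],o['grip_width'])
W=cloud(c).reshape(-1,3); W=W[np.isfinite(W).all(1)]
m=(W[:,2]>.098)&(W[:,2]<.118)&(abs(W[:,0]-.543)<.03)&(abs(W[:,1]-.24)<.05); p=W[m]
print(m.sum(), p[:,:2].mean(0) if m.any() else '')
if m.any(): print(cv2.minAreaRect(p[:,:2].astype(np.float32)*1000), p[:,2].mean())
E
```

```text
2.45 [0.57909915 0.12627777 0.20179399] [ 7.30531561e-01  6.82878181e-01 -9.90691618e-04 -2.19584453e-04] [ 0.04372955 -0.27745393  0.33997925] 0.0048773058948060255
2141 [0.54704411 0.23830758]
((546.200439453125, 238.34970092773438), (57.87095260620117, 14.493163108825684), 85.64895629882812) 0.10924979074246062
```

View pics/w2.png

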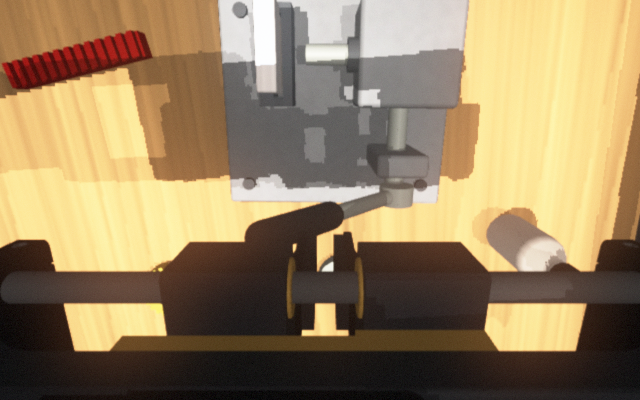

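The wrist view shows the head at (265,45), the grip rod from (255,235) to (335,210), and the closed fingertips at about (325,265). I'll check the lever's line against the fingers.

```bash
python3 - <<'E'
from h import *
for f in ('w2','top1','sc1'):
    c=load(f); W=cloud(c).reshape(-1,3); 
    m=np.isfinite(W).all(1)&(W[:,2]>.1)&(W[:,2]<.182)&(W[:,0]>.52)&(W[:,0]<.64)&(W[:,1]>.09)&(W[:,1]<.17)
    im=c['image'].reshape(-1,3).max(1); m&=im<60
    p=W[m]; print(f,m.sum())
    for x in np.arange(.53,.63,.01):
        q=p[abs(p[:,0]-x)<.005]
        if len(q)>3: print(round(x,3),'ymid',((q[:,1].min()+q[:,1].max())/2).round(4),np.ptp(q[:,1]).round(3),'zmax',q[:,2].max().round(4))
E
```

```text
w2 981
0.55 ymid 0.1296 0.007 zmax 0.1754
0.56 ymid 0.1292 0.017 zmax 0.1724
0.57 ymid 0.1289 0.017 zmax 0.1621
0.58 ymid 0.1282 0.016 zmax 0.1528
0.59 ymid 0.1276 0.013 zmax 0.142
top1 168
0.53 ymid 0.1273 0.009 zmax 0.1788
0.54 ymid 0.1284 0.015 zmax 0.1819
0.55 ymid 0.1279 0.018 zmax 0.1811
0.56 ymid 0.1268 0.017 zmax 0.1689
0.57 ymid 0.1263 0.016 zmax 0.1587
0.58 ymid 0.126 0.013 zmax 0.1494
0.59 ymid 0.1258 0.01 zmax 0.1361
sc1 0
```

Call:
send_rows(increments=[0, 0, 0, 0.1, 0, -2.6, 0, 0, 0, 0, -0.85, 0.05, -0.95, 0, 0, 0, 0, -0.8, 0.05, -1.05, 0, 0, 0, 0, -0.75, 0.05, -1.1, 0, 0, 0, 0, -0.65, 0.05, -1.15, 0, 0, 0, 0, -0.6, 0.05, -0.9, 0, 0, 0, 0, -0.6, 0.05, -0.9, 0, 0, 0, 0, -0.5, 0.05, -0.95, 0, 0, 0, 0, -0.5, 0, -0.95, 0, 0, 0, 0, -0.2, 0, -0.75, 0, 0, 0, 0, 0, 0, 0, 0, 0, 0, 0, 0, 0, 0, 0])

```text
time: 3.45
position: [0.5283, 0.1285, 0.0906]
tool_rot: [0.731, 0.682, 0.001, 0.002]
ft_force: [3.3, -3.8, 5.6]
grip_width: 0.0005
grip_force: 2.8
```

```bash
python3 - <<'E'
from h import *
o=robot.get_obs(); print(o['time'],o['position'],o['ft_force'])
c=snap('scene','sc2'); 
b=cv2.resize(c['image'][120:240,290:440],None,fx=5,fy=5,interpolation=cv2.INTER_CUBIC); cv2.imwrite('pics/z2.png',b[:,:,::-1])
E
```

```text
3.45 [0.52831225 0.12851857 0.09062001] [ 3.2684106  -3.75868928  5.6411987 ]
```

View pics/z2.png

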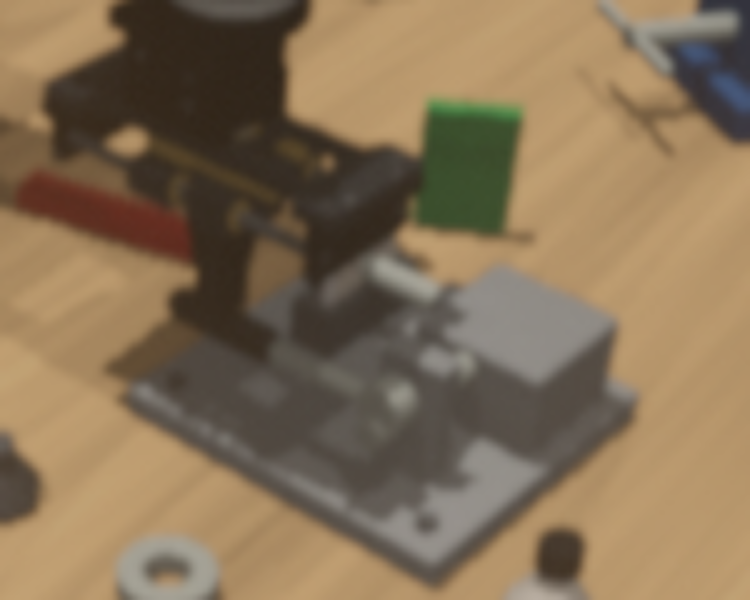

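The lever is nearly level, with its rod at about (310,365), and Fz is 5.6 N. I'll push further to the stop.

Call:
send_rows(increments=[0, 0, 0, 0, 0, -0.3, 0, 0, 0, 0, 0, 0, -0.3, 0, 0, 0, 0, 0, 0, -0.2, 0, 0, 0, 0, 0, 0, 0, 0, 0, 0, 0, 0, 0, 0, 0, 0, 0, 0, 0, 0, 0, 0])

```text
time: 4.0
position: [0.5282, 0.1286, 0.085]
tool_rot: [0.731, 0.683, 0.001, 0.002]
ft_force: [-0.5, -4.4, 20.5]
grip_width: 0.0004
grip_force: 10.2
```

Fz is 20 N against about 7 N of spring, so the lever is at its stop. I'll retrace the arc.

Call:
send_rows(increments=[0, 0, 0, 0, 0, 0, 0, 0, 0, 0, 0, 0, 0.8, 0, 0, 0, 0, 0.2, 0, 0.75, 0, 0, 0, 0, 0.5, 0, 0.95, 0, 0, 0, 0, 0.5, 0, 0.95, 0, 0, 0, 0, 0.6, -0.05, 0.9, 0, 0, 0, 0, 0.6, -0.05, 0.9, 0, 0, 0, 0, 0.65, -0.05, 1.15, 0, 0, 0, 0, 0.75, -0.05, 1.1, 0, 0, 0, 0, 0.8, -0.05, 1.1, 0, 0, 0, 0, 0.85, -0.05, 1.1, 0, 0, 0, 0, 0, 0, 2, 0, 0, 0, 0, 0, 0, 2, 0, 0, 0, 0, 0, 0, 2, 0])

```text
time: 5.17
position: [0.5787, 0.1265, 0.2386]
tool_rot: [0.731, 0.682, -0.002, -0.002]
ft_force: [-0.1, 0.0, 0.3]
grip_width: 0.0003
grip_force: 0.0
```

```bash
python3 - <<'E'
from h import *
o=robot.get_obs(); print(o['time'],o['position'],o['tool_rot'],o['ft_force'])
for f in('top','wrist'):
    c=snap(f,f+'3'); W=cloud(c).reshape(-1,3); im=c['image'].reshape(-1,3).max(1)
    m=(W[:,2]>.1)&(W[:,2]<.19)&(W[:,0]>.5)&(W[:,0]<.6)&(abs(W[:,1]-.128)<.02)
    print(f,m.sum(),'lever zmax',W[m,2].max() if m.any() else '')
    m=(W[:,2]>.098)&(W[:,2]<.118)&(abs(W[:,0]-.543)<.03)&(abs(W[:,1]-.24)<.05); p=W[m]
    if len(p)>20: print(cv2.minAreaRect(p[:,:2].astype(np.float32)*1000),p.mean(0))
E
```

```text
5.1667 [0.57865697 0.12647083 0.23858329] [ 0.73104597  0.68232281 -0.00207927 -0.00174527] [-0.13305575  0.0367483   0.26579986]
top 0 lever zmax 
((543.2189331054688, 232.02552795410156), (44.57741165161133, 13.885936737060547), 87.29436492919922) [0.54309115 0.23159485 0.10925363]
wrist 2307 lever zmax 0.18121750063344919
((546.3809204101562, 239.38027954101562), (59.74208450317383, 14.368618965148926), 85.46241760253906) [0.54698732 0.23999867 0.109395  ]
```

The lever is back up at 0.181 m height and the holder hasn't moved. Next I'll go to the grasp.

Call:
send_rows(increments=[0, 0, 0, -0.85, 2.8, 0, 0.6, 0, 0, 0, -0.85, 2.8, 0, 0.6, 0, 0, 0, -0.85, 2.85, 0, 0.6, 0, 0, 0, -0.8, 2.85, 0, 0.6, 0, 0, 0, 0, 0, -2, 0.6, 0, 0, 0, 0, 0, -3, 0.6, 0, 0, 0, 0, 0, -3, 0.6, 0, 0, 0, 0, 0, -3, 0.6, 0, 0, 0, 0, 0, -2.2, 0.6, 0, 0, 0, 0, 0, -1.5, 0.6, 0, 0, 0, 0, 0, -0.5, 0.6, 0, 0, 0, 0, 0, 0, 0.6], newtons=40)

```text
time: 6.27
position: [0.5447, 0.2396, 0.0841]
tool_rot: [0.731, 0.683, -0.003, -0.002]
ft_force: [0.4, -0.2, 0.4]
grip_width: 0.0519
grip_force: 0.0
```

Call:
send_rows(increments=[0, 0, 0, 0, 0, 0, 0, 0, 0, 0, 0, 0, 0, 0, 0, 0, 0, 0, 0, 0, 0, 0, 0, 0, 0, 0, 0, 0, 0, 0, 0, 0, 0, 0, 0, 0, 0, 0, 0, 0, 0, 0, 0, 0, 0, 0, 0, 0, 0], newtons=40)

```text
time: 6.85
position: [0.5471, 0.2409, 0.0869]
tool_rot: [0.73, 0.683, 0.0, 0.0]
ft_force: [-1.0, 0.7, 2.4]
grip_width: 0.0136
grip_force: 38.1
```

Call:
send_rows(increments=[0, 0, 0, 0, 0, 1, 0, 0, 0, 0, 0, 0, 1.3, 0, 0, 0, 0, 0, 0, 1.5, 0, 0, 0, 0, 0, 0, 2.5, 0, 0, 0, 0, 0, 0, 3, 0, 0, 0, 0, 0, 0, 3.5, 0, 0, 0, 0, 0, 0, 3.5, 0, 0, 0, 0, 0, 0, 3, 0, 0, 0, 0, 0, 0, 0, 0])

```text
time: 7.6
position: [0.5506, 0.2419, 0.2876]
tool_rot: [0.73, 0.683, 0.006, 0.004]
ft_force: [1.5, 0.2, -1.2]
grip_width: 0.0138
grip_force: 40.0
```

```bash
python3 - <<'E'
from h import *
c=snap('wrist','w4'); o=robot.get_obs(); print(o['time'],o['position'],o['tool_rot'],o['ft_force'])
E
```

```text
7.65 [0.54902545 0.24145484 0.2842865 ] [0.73032264 0.68308633 0.00407326 0.00230428] [ 0.04103274  0.26495315 -1.30325912]
```

View pics/w4.png

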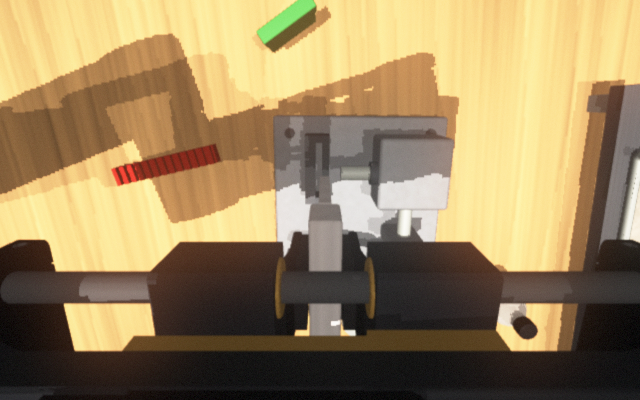

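The holder is in the hand with its head at (325,225), and the nest is empty. I'll carry it above the pocket.

Call:
send_rows(increments=[0, 0, -0.005, -0.27, -3.9, 0, 0, 0, 0, -0.005, -0.27, -3.9, 0, 0, 0, 0, -0.005, -0.27, -3.9, 0, 0, 0, 0, -0.005, -0.27, -3.9, 0, 0, 0, 0, -0.005, -0.27, -3.9, 0, 0, 0, 0, -0.005, -0.27, -3.9, 0, 0, 0, 0, -0.005, -0.27, -3.9, 0, 0, 0, 0, -0.005, -0.27, -3.9, 0, 0, 0, 0, -0.005, -0.27, -3.9, 0, 0, 0, 0, -0.005, -0.27, -3.9, 0, 0, 0, 0, -0.005, -0.27, -3.9, 0, 0, 0, 0, -0.005, -0.27, -3.9, 0, 0, 0, 0, -0.005, -0.27, -3.9, 0, 0, 0, 0, 0, 0, 0, 0, 0, 0, 0, 0, 0, -3, 0, 0, 0, 0, 0, 0, -3, 0, 0, 0, 0, 0, 0, -1, 0, 0, 0, 0, 0, 0, 0, 0, 0, 0, 0, 0, 0, 0, 0, 0, 0, 0, 0, 0, 0, 0])

```text
validation failed for argument at $.in...
```

```bash
cat > m.py <<'E'
from h import *
import sys
t=sys.argv[1]
o=robot.get_obs(); print(o['time'],o['position'],o['tool_rot'],o['ft_force'])
T=o['position']
for f in('wrist','top'):
    c=snap(f,f+t); W=cloud(c).reshape(-1,3); W=W[np.isfinite(W).all(1)]
    zt=T[2]+.0235
    # held head top plane / plate points near TCP
    m=(abs(W[:,2]-zt)<.006)&(abs(W[:,0]-T[0])<.011)&(abs(W[:,1]-T[1])<.045); p=W[m]
    if len(p)>20: print(f,len(p),'head',np.round(cv2.minAreaRect(p[:,:2].astype(np.float32)*1000)[0],1),'y',p[:,1].min(),p[:,1].max(),'z',p[:,2].mean())
    m=(abs(W[:,2]-.100)<.008)&(W[:,0]>.48)&(W[:,0]<.54)
    for y in (-.335,-.32,-.305,-.29,-.28,-.27,-.26,-.25,-.24,-.23,-.215,-.2):
        q=np.sort(W[m&(abs(W[:,1]-y)<.004),0])*1000
        if len(q)>3:
            s=np.split(q,np.where(np.diff(q)>4)[0]+1); print(f,y,[(round(a[0],1),round(a[-1],1)) for a in s])
E
python3 m.py 5; python3 - <<'E'
from h import *
a=load('wrist5')['image'];b=load('top5')['image'][100:300,330:530]
cv2.imwrite('pics/z5.png',np.hstack([a[:,140:500],cv2.resize(b,(400,400),interpolation=cv2.INTER_CUBIC)])[:,:,::-1])
E
```

```text
7.65 [0.54902545 0.24145484 0.2842865 ] [0.73032264 0.68308633 0.00407326 0.00230428] [ 0.04103274  0.26495315 -1.30325912]
wrist 3133 head [548.6 242.7] y 0.2148124849319666 0.2703327466013131 z 0.30705900958847027
top 51 head [548.4 221.6] y 0.20961959916663211 0.23356082421942534 z 0.30487289652483635
top -0.335 [(np.float64(508.0), np.float64(510.6))]
top -0.32 [(np.float64(510.6), np.float64(513.4))]
top -0.305 [(np.float64(499.8), np.float64(516.1))]
top -0.29 [(np.float64(495.3), np.float64(502.6)), (np.float64(513.9), np.float64(516.4))]
top -0.28 [(np.float64(495.6), np.float64(505.1)), (np.float64(514.6), np.float64(518.9))]
top -0.27 [(np.float64(498.1), np.float64(505.4)), (np.float64(516.6), np.float64(519.2))]
top -0.26 [(np.float64(498.4), np.float64(508.1)), (np.float64(519.3), np.float64(521.9))]
top -0.25 [(np.float64(500.9), np.float64(508.2)), (np.float64(519.5), np.float64(522.2))]
top -0.24 [(np.float64(501.2), np.float64(511.0)), (np.float64(522.1), np.float64(524.7))]
top -0.23 [(np.float64(503.7), np.float64(524.8))]
top -0.215 [(np.float64(525.1), np.float64(527.8))]
top -0.2 [(np.float64(525.5), np.float64(530.4))]
```

View pics/z5.png

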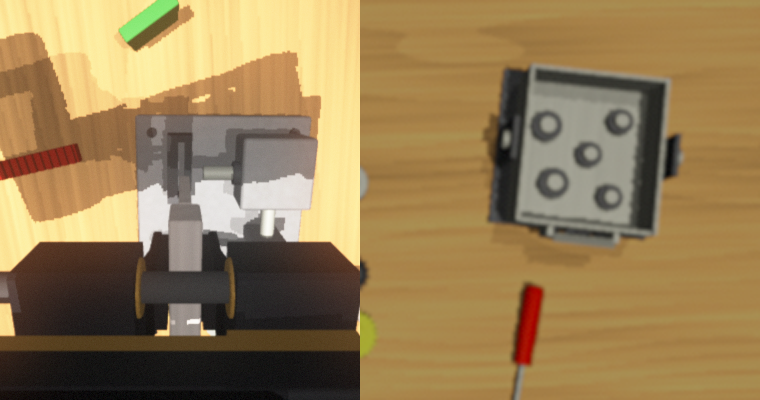

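That call was refused: it had more than 20 rows. No move was made and the picture shows the same held pose, with the bin at (590,150). I'll send it again, shorter.

Call:
send_rows(increments=[0, 0, -0.005, -0.27, -3.9, 0, 0, 0, 0, -0.005, -0.27, -3.9, 0, 0, 0, 0, -0.005, -0.27, -3.9, 0, 0, 0, 0, -0.005, -0.27, -3.9, 0, 0, 0, 0, -0.005, -0.27, -3.9, 0, 0, 0, 0, -0.005, -0.27, -3.9, 0, 0, 0, 0, -0.005, -0.27, -3.9, 0, 0, 0, 0, -0.005, -0.27, -3.9, 0, 0, 0, 0, -0.005, -0.27, -3.9, 0, 0, 0, 0, -0.005, -0.27, -3.9, 0, 0, 0, 0, -0.005, -0.27, -3.9, 0, 0, 0, 0, -0.005, -0.27, -3.9, 0, 0, 0, 0, -0.005, -0.27, -3.9, 0, 0, 0, 0, 0, 0, 0, 0, 0, 0, 0, 0, 0, -3, 0, 0, 0, 0, 0, 0, -3, 0, 0, 0, 0, 0, 0, -1, 0, 0, 0, 0, 0, 0, 0, 0, 0, 0, 0, 0, 0, 0, 0, 0, 0, 0, 0, 0, 0, 0])

```text
validation failed for argument at $.in...
```

```bash
python3 m.py 6; python3 - <<'E'
from h import *
a=load('wrist6')['image']
cv2.imwrite('pics/z6.png',a[:,140:500,::-1])
E
```

```text
7.75 [0.54620565 0.24066755 0.2795946 ] [ 7.30368795e-01  6.83052923e-01 -3.19919770e-04 -1.58674012e-04] [-0.21575405 -0.02324825 -1.67202675]
wrist 3126 head [545.8 242. ] y 0.2140956517828751 0.2697461789236441 z 0.3023688832886023
top 60 head [545.6 220.8] y 0.20959664962774027 0.23289481869922815 z 0.30104024194775614
top -0.335 [(np.float64(508.1), np.float64(510.6))]
top -0.32 [(np.float64(510.8), np.float64(513.4))]
top -0.305 [(np.float64(499.8), np.float64(516.0))]
top -0.29 [(np.float64(495.1), np.float64(505.0)), (np.float64(513.8), np.float64(516.3))]
top -0.28 [(np.float64(495.6), np.float64(505.2)), (np.float64(516.4), np.float64(519.0))]
top -0.27 [(np.float64(498.0), np.float64(505.4)), (np.float64(516.6), np.float64(519.2))]
top -0.26 [(np.float64(498.3), np.float64(508.0)), (np.float64(519.3), np.float64(521.9))]
top -0.25 [(np.float64(500.9), np.float64(508.3)), (np.float64(519.4), np.float64(522.1))]
top -0.24 [(np.float64(501.2), np.float64(510.9)), (np.float64(520.2), np.float64(524.6))]
top -0.23 [(np.float64(503.8), np.float64(525.1))]
top -0.215 [(np.float64(525.0), np.float64(527.7))]
top -0.2 [(np.float64(525.9), np.float64(530.3))]
```

View pics/z6.png

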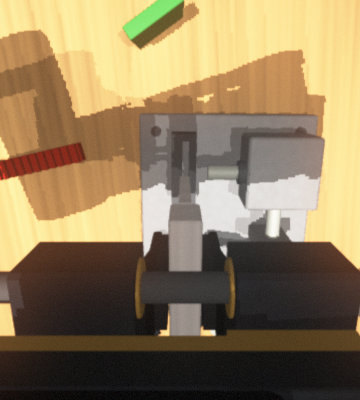

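It was refused again because the row count was still over 20, so the view is unchanged. I'll send 13 rows exactly.

Call:
send_rows(increments=[0, 0, -0.005, -0.25, -3.9, 0, 0, 0, 0, -0.005, -0.25, -3.9, 0, 0, 0, 0, -0.005, -0.25, -3.9, 0, 0, 0, 0, -0.005, -0.25, -3.9, 0, 0, 0, 0, -0.005, -0.25, -3.9, 0, 0, 0, 0, -0.005, -0.25, -3.9, 0, 0, 0, 0, -0.005, -0.25, -3.9, 0, 0, 0, 0, -0.005, -0.25, -3.9, 0, 0, 0, 0, -0.005, -0.25, -3.9, 0, 0, 0, 0, -0.005, -0.25, -3.9, 0, 0, 0, 0, -0.005, -0.25, -3.9, 0, 0, 0, 0, -0.005, -0.25, -3.9, 0, 0, 0, 0, -0.005, -0.25, -3.9, 0, 0])

```text
time: 8.93
position: [0.5131, -0.2674, 0.2775]
tool_rot: [0.752, 0.659, -0.0, -0.002]
ft_force: [0.4, -0.2, -0.9]
grip_width: 0.0134
grip_force: 40.0
```

Call:
send_rows(increments=[0, 0, 0, 0, 0, 0, 0, 0, 0, 0, 0, 0, -3, 0, 0, 0, 0, 0, 0, -3, 0, 0, 0, 0, 0, 0, -1, 0, 0, 0, 0, 0, 0, 0, 0, 0, 0, 0, 0, 0, 0, 0, 0, 0, 0, 0, 0, 0, 0])

```text
time: 9.52
position: [0.5154, -0.2664, 0.2105]
tool_rot: [0.752, 0.659, 0.0, 0.001]
ft_force: [0.3, -0.1, -1.3]
grip_width: 0.0138
grip_force: 40.0
```

```bash
python3 m.py 7
```

```text
9.5167 [ 0.51538665 -0.26641637  0.21053508] [7.52025002e-01 6.59133886e-01 1.91148784e-04 9.38191535e-04] [ 0.33719277 -0.10500921 -1.251812  ]
wrist 3132 head [ 515.5 -265.6] y -0.29374574551239013 -0.23739633300123636 z 0.2332942407466068
wrist -0.29 [(np.float64(496.5), np.float64(498.4))]
wrist -0.28 [(np.float64(498.0), np.float64(500.7))]
wrist -0.27 [(np.float64(499.5), np.float64(510.1)), (np.float64(519.9), np.float64(523.7))]
wrist -0.26 [(np.float64(501.0), np.float64(511.5)), (np.float64(520.3), np.float64(524.9))]
wrist -0.25 [(np.float64(501.6), np.float64(512.8)), (np.float64(522.1), np.float64(526.1))]
wrist -0.24 [(np.float64(503.0), np.float64(514.2)), (np.float64(523.4), np.float64(527.4))]
wrist -0.23 [(np.float64(504.6), np.float64(528.6))]
wrist -0.215 [(np.float64(526.6), np.float64(531.3))]
wrist -0.2 [(np.float64(528.5), np.float64(533.1))]
top 46 head [ 516.9 -248. ] y -0.25950390619709657 -0.23703892416384964 z 0.23300443062380935
top -0.27 [(np.float64(498.2), np.float64(507.9))]
top -0.26 [(np.float64(498.4), np.float64(508.1))]
top -0.25 [(np.float64(500.9), np.float64(508.2)), (np.float64(519.8), np.float64(522.0))]
top -0.24 [(np.float64(501.2), np.float64(510.8)), (np.float64(522.1), np.float64(524.8))]
top -0.23 [(np.float64(503.8), np.float64(525.0))]
top -0.215 [(np.float64(525.1), np.float64(527.6))]
top -0.2 [(np.float64(526.0), np.float64(530.4))]
```

The head is centred over the pocket to within a millimetre. I'll descend with force checks.

Call:
send_rows(increments=[0, 0, -0.006, -0.05, -0.2, -1.5, 0, 0, 0, 0, 0, 0, -1.5, 0, 0, 0, 0, 0, 0, -0.8, 0, 0, 0, 0, 0, 0, -0.6, 0, 0, 0, 0, 0, 0, -0.6, 0, 0, 0, 0, 0, 0, -0.5, 0, 0, 0, 0, 0, 0, 0, 0])

```text
time: 10.2
position: [0.5141, -0.2682, 0.154]
tool_rot: [0.754, 0.657, 0.0, 0.0]
ft_force: [1.3, 0.0, -1.0]
grip_width: 0.0138
grip_force: 40.0
```

```bash
python3 m.py 8 | head -2
```

```text
10.2 [ 0.5141325  -0.26817012  0.15404772] [7.54148305e-01 6.56704142e-01 5.92424295e-05 2.38186484e-05] [ 1.26147687  0.02498707 -0.96363676]
wrist 3135 head [ 514.2 -267.1] y -0.2950857873706483 -0.23914929784346373 z 0.17682704832902849
```

The foot is now 14 mm below the flare top with no jam. I'll press on.

Call:
send_rows(increments=[0, 0, 0, 0, 0, -0.5, 0, 0, 0, 0, 0, 0, -0.5, 0, 0, 0, 0, 0, 0, -0.5, 0, 0, 0, 0, 0, 0, -0.4, 0, 0, 0, 0, 0, 0, -0.4, 0, 0, 0, 0, 0, 0, -0.4, 0, 0, 0, 0, 0, 0, 0, 0, 0, 0, 0, 0, 0, 0, 0])

```text
time: 10.97
position: [0.5143, -0.2683, 0.1279]
tool_rot: [0.754, 0.657, 0.0, 0.0]
ft_force: [-0.6, -0.1, 5.4]
grip_width: 0.0135
grip_force: 40.0
```

Call:
send_rows(increments=[0, 0, 0, 0, 0, -0.15, 0, 0, 0, 0, 0, 0, -0.15, 0, 0, 0, 0, 0, 0, -0.1, 0, 0, 0, 0, 0, 0, 0, 0, 0, 0, 0, 0, 0, 0, 0, 0, 0, 0, 0, 0, 0, 0], newtons=50)

```text
time: 11.47
position: [0.5146, -0.2683, 0.1264]
tool_rot: [0.754, 0.657, 0.0, 0.001]
ft_force: [-1.8, 2.4, 17.1]
grip_width: 0.0139
grip_force: 50.0
```

```bash
python3 m.py 9 | head -3
```

```text
11.4667 [ 0.51461875 -0.26833665  0.12641648] [7.54092989e-01 6.56766681e-01 2.61456159e-04 1.10526501e-03] [-1.78168443  2.36316005 17.11974188]
wrist 3142 head [ 514.7 -267.1] y -0.2949267763650214 -0.23916693221560759 z 0.14924252297052026
wrist -0.26 [(np.float64(500.5), np.float64(506.9))]
```

It is on the ledges: force is up to 17 N, and the head top reads 0.149 m against the 0.150 m expected when home. Handing in.

```bash
python3 -c "
from rig import robot
print(robot.get_obs()['ft_force']); print(robot.hand_in())"
```

```text
[-3.26281482  3.52443312 16.66699842]
the job is handed in; nothing more can be done
None
```

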